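# Reload the angled bar feed

## Robot

A 6-joint arm with a two-finger parallel gripper is mounted at the origin on a cart in front of the work surface, level with it; the furniture and walls round the work are solid. World frame = base frame: x ahead of the robot, y to its left, z up, the work surface at z = 0. Lengths are in m, angles in rad, forces in N, time in s.
With the tool pointing down it reaches from about 0.3 to 0.825 m from the base axis. Payload 5.4 kg.
Tool frame: the origin (TCP) lies at the very end of the fingers, on their centre line; the grasp point (between the pads) lies 19 mm behind it; z points along the fingers, y is the line along which they close (so a half turn about z gives the same grasp; the last joint's range is limited). The gripper opens to 92 mm and grips with 3 to 60 N. Pads are 20 mm wide; open, the fingers measure 128 mm over their backs; the gripper's body (75 mm by 189 mm) begins 69 mm behind the grasp point.
Start: joints at [0.992, 0.158, 1.597, -0, 1.386, -0.21], TCP at [0.207, 0.536, 0.215] pointing down, gripper open.
Joint ranges: [-2.91, 2.91], [-0.94, 2.29], [0.18, 2.7], [-1.29, 4.43], [0.17, 2.64], [-3, 3]. Speed limits (rad/s): [2.57, 2.57, 3.14, 3.14, 3.14, 3.14].

## Interface

Orientations are given as a rotation vector (axis times angle).
In Python, from rig import manip gives the robot as it stands.
- The arm moves only by the tool servo_tool, never from a script. Its argument "commands" is a list of rows, each a list of 7 numbers: the turn, a rotation vector about the world's x, y, z scaled (see below), then the shift along the world's x, y, z scaled (see below), then the closure, from -1 (fully open) to 1 (shut), so that 0 is half open. In form: [[wx, wy, wz, dx, dy, dz, grip], ...]. A call has 1 to 20 rows; each row is the pose to reach, as a shift and turn from the pose commanded when the call began, turning the shorter way round; what a row does not reach only later rows make up. The controller multiplies each number of a shift by 0.5 m and each number of a turn by pi rad. A row lasts 1/10 s, in which the tool goes at most 50 mm and 8.59 degrees, less where a joint would pass 70% of its speed; a pose out of reach is approached as far as the arm can. A call with a number of a shift or a turn outside -1 to 1 is refused whole. A call with a gripper value outside its range is refused whole. The fingers move at their own pace and stop on an object; "squeeze" is the grip in N (left out, the last holds). Time passes only in rows, so rows that repeat a pose let the fingers close. It gives the time, the measured TCP pose, the force, the opening and the grip force at its end, in the units of the state.
- manip.state(): the state, without advancing time (a new reading comes with each control period).
- manip.snapshot(name): name is "scene" or "top"; returns a dict with "img" (480x640x3 uint8, red, green, blue), "fx", "fy", "cx", "cy" (pixels), "world_to_cam" (4x4, takes a point from world to camera coordinates). Camera axes: x right, y down, z forward; pixel columns grow to the right and rows downward; lengths in m; the calibration is good to about 2 mm. A picture is of the moment at which its call begins. There is no depth.
- manip.sign_off(): hands the job in; it is judged then, once.
Trained networks look in a picture, given as the dict that the camera call returned (one of the last four; its "shot" number tells which), for a name from the list of things; names that differ only in an ending like _2 or _b are one class to them, and where a whole thing is asked for, a point or a joint stands for the part that bears it (a point fixed in the world has none). Each returns a list of dicts, best first, with "conf" (0 to 1); they miss things now and then, are a little off and sometimes report something else, mostly with a low value. They report only what shows in the picture. A call takes as long as a camera call.
- manip.look_for(picture, label): "bbox" ([left, top, right, bottom] in pixels, round what is visible of it).
- manip.cut_out(picture, label): "pixels" (480x640 bool, what is visible of it) and "bbox" ([left, top, right, bottom] in pixels, round what is visible of it).
The state is a dict: "time": time; "joint_positions": joint angles; "joint_velocities": joint speeds; "joint_torque": joint torques, N m; "ee_pos": TCP position; "tool_rot": TCP orientation; "force": force on the tool from outside, world axes, zero at the start; "wrist_torque": the same for the moment, N m; "width": opening from 0.0 (shut) to 1.0 (fully open); "finger_force": force on a finger pad.
Only numpy, scipy, OpenCV 4.12 (cv2) and the standard library are available. Lean on these libraries where they do the work, as an engineer would, in place of code of your own. Each camera call takes 0.05 s, during which the arm holds its last target. There are 200 camera calls.

## Task

Pull the leftover stub out of the angled guide tube and lay it flat in the offcut tray. Then take the long thin bar from the rack and feed it endwise down through the guide tube, pushing the sliding stop ahead of it until the stop is fully home, and let go, leaving the bar in the tube. Leave the thick bar in the rack, and do not disturb the two capacitors and the pliers.

Things in the scene. Friction and masses are not known exactly. Their poses are not given: they have to be found in the camera images.
- guide: Square steel guide tube sloping 30 degrees down from its mouth. Origin: mid-mouth, where flared lips meet the bore, 112 mm above the bench. x: along the tube, the way the bar is fed (down and roughly to the robot's right); y level; z square to the tube, upward. Bore 25 mm square, walls 4 mm, x = 0 to 70 mm. Four lips flare to x = -11 mm, opening 43 mm, outside 48 mm wide.
- stop (a joint): The sliding stop beyond the lower end of the tube: a 34 mm square steel plate on a rod, sliding along the tube's axis. 0 as found (its face 78 mm past the mouth), 0.030 m = fully home against its end limit (face 108 mm past the mouth). It has no spring: it needs a push of about 4 N, and stays where it is pushed.
- stop_face (a point): Middle of the face of the sliding stop that the bar pushes against; same axes as the guide.
- stub_center (a point): Centre of the leftover stub: a plain round aluminium bar 20 mm thick and 135 mm long, lying loosely in the guide tube against the stop, its upper 57 mm sticking out of the mouth (46 mm clear of the lips). x axis along its length, pointing down the tube at the start. 0.12 kg.
- long_bar_center (a point): Centre of the long thin bar to be fed: plain round aluminium, 20 mm thick, 175 mm long, lying level in one of the rack's two notches (which one varies), axis about 54 mm above the bench. x axis along its length; the ends are alike. 0.15 kg, may vary by a third.
- thick_bar_center (a point): Centre of the thick bar, in the rack's other notch 60 mm beside it: plain round aluminium, 30 mm thick, 160 mm long, axis about 61 mm above the bench. Too thick for the tube; leave it there. x axis along its length.
- rack: Fixed wooden rack, base 110 x 116 x 8 mm. Origin: centre of its underside; x axis along the bars. Two V notches at y = +-30 mm, their bottoms 40 mm above the bench. Each bar lies on two supports 12 mm wide at x = +-30 mm, reaching to 58 mm height; a bar can be gripped between them or on its ends outside them.
- tray: Offcut tray: open dark steel tray fixed to the bench, outside 164 (x) x 84 (y) x 22 mm high, walls and floor 3 mm. Origin: centre of its underside; x axis along its long side.
- cap_tall: White capacitor standing on the bench, 42 x 63 x 98 mm with its wires. Origin: centre of its underside. Bystander.
- cap_short: Cream capacitor standing on the bench, 39 x 63 x 82 mm with its wires. Origin: centre of its underside. Bystander.
- pliers: Red-handled pliers lying flat on the bench in front of the rack, 57 x 183 x 14 mm. Origin: centre of its underside. Bystander.
- feed_stand: Grey stand that holds the guide tube, fixed to the bench: base plate 170 x 84 x 8 mm, origin at the centre of its underside, x the feed direction seen from above. Past the tube, two 8 mm tie rods run beside the axis (21 mm to each side) to a tail block 140 to 158 mm from the mouth.
- blue_motor: Large blue electric motor, a fixed obstacle to the left of the rack and tray: 0.32 m (x) by 0.26 m (y), 0.33 m high. Origin: centre of its underside. At the start the arm may be on its far side.
- vice: Blue bench vice, a fixed obstacle to the robot's right, between the robot and the guide tube: about 0.14 m wide (y), 0.17 m deep, 0.16 m high, with a screw handle towards the robot. Origin: centre of its underside. A wall stands 0.17 m to the right of its middle (y = -0.44 m).

How it is judged:
By the outcome, as a careful person would: the job done as asked, in the order asked, and still so for the second after the job is handed in, with the robot touching nothing.
It also fails if it takes over 50 s, if anything falls off the work surface, if the arm or the gripper's body presses on something with over 40 N, if the wrist force passes 120 N, or if a joint passes its speed limit or range.

## Working session

There is one attempt and no reset: what is moved stays moved. The work goes in short steps, Python scripts to look and compute and a tool call to move; the robot and the scene stay as the last step left them, time stands still between calls to the robot, and variables do not carry over. Pictures are saved under pics/ and viewed, at most 10 in all, crops included, and the job is handed in when it is done.

Besides the shell and the picture viewer there is one more tool, called after "Request:" by a JSON object that holds its "name" and its "arguments", one argument or row to a line. servo_tool: Moves the arm, as the interface text tells. Its arguments: {"type":"object","properties":{"commands":{"type":"array"},"squeeze":{"type":"number"}},"required":["commands"]}

```bash
mkdir -p pics; ls
python3 - <<'E'
from rig import manip
import cv2,numpy as np
print(manip.state())
for n in("scene","top"):
    s=manip.snapshot(n); cv2.imwrite(f"pics/{n}0.png",s["img"][:,:,::-1])
    print(n,s["fx"],s["fy"],s["cx"],s["cy"],np.round(s["world_to_cam"],4).tolist())
    for l in["guide","stop","stub_center","long_bar_center","thick_bar_center","rack","tray","cap_tall","cap_short","pliers","feed_stand","blue_motor","vice"]:
        print(l,[(np.round(d["bbox"]).tolist(),round(d["conf"],2)) for d in manip.look_for(s,l)[:2]])
E
```

```text
pics
{'time': 0.0, 'joint_positions': array([ 9.91941035e-01,  1.59051112e-01,  1.59820389e+00, -7.14125620e-06,
        1.38621048e+00, -2.10069111e-01]), 'joint_velocities': array([ 1.31433879e-03, -1.87780893e-04, -1.45106634e-04,  2.37715243e-03,
       -6.76099864e-04, -9.28727462e-05]), 'joint_torque': array([-2.43662853e-04, -3.85563219e+01, -3.22119498e+01,  7.01987254e-02,
        3.76411364e-02, -1.58887242e-04]), 'ee_pos': array([0.20693593, 0.53580661, 0.21363197]), 'tool_rot': array([-5.75877817e-01, -3.08763350e+00,  2.71952296e-03]), 'force': array([-0.51793658, -0.52142965, -0.0706073 ]), 'wrist_torque': array([ 0.00755534, -0.00978153,  0.00877313]), 'finger_force': 0.0, 'width': 1.0000747747469407}
scene 449.56785650979145 449.56785650979145 308.98458226696823 241.26015823138653 [[-0.8576, -0.5139, 0.0192, 0.4566], [-0.3889, 0.6238, -0.6779, 0.2898], [0.3364, -0.5889, -0.7349, 0.8543], [0.0, 0.0, 0.0, 1.0]]
guide [([320.0, 184.0, 356.0, 214.0], 0.94)]
stop [([345.0, 192.0, 351.0, 198.0], 0.49), ([290.0, 237.0, 348.0, 282.0], 0.34)]
stub_center [([315.0, 198.0, 333.0
[... 788 characters left out ...]
.0], 0.64)]
stub_center [([356.0, 236.0, 377.0, 246.0], 0.52), ([365.0, 220.0, 436.0, 260.0], 0.29)]
long_bar_center [([294.0, 253.0, 363.0, 274.0], 0.96), ([406.0, 233.0, 426.0, 244.0], 0.25)]
thick_bar_center [([293.0, 274.0, 358.0, 300.0], 0.96), ([408.0, 232.0, 427.0, 246.0], 0.29)]
rack [([301.0, 250.0, 353.0, 303.0], 0.56)]
tray [([274.0, 199.0, 347.0, 244.0], 0.9), ([293.0, 275.0, 358.0, 299.0], 0.61)]
cap_tall [([436.0, 172.0, 454.0, 194.0], 0.9)]
cap_short [([367.0, 218.0, 434.0, 259.0], 0.65), ([378.0, 306.0, 398.0, 325.0], 0.54)]
pliers [([269.0, 315.0, 341.0, 336.0], 0.77)]
feed_stand [([366.0, 221.0, 436.0, 261.0], 0.59)]
blue_motor []
vice [([274.0, 198.0, 351.0, 244.0], 0.62)]
```

Run:
```python
import cv2
a=cv2.imread("pics/top0.png")[150:350,240:480]; cv2.imwrite("pics/topc.png",cv2.resize(a,(720,600),interpolation=cv2.INTER_CUBIC))
b=cv2.imread("pics/scene0.png"); cv2.imwrite("pics/scenec.png",cv2.resize(b[130:370,210:450],(600,600),interpolation=cv2.INTER_CUBIC))
```

```text
(no output)
```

View pics/topc.png

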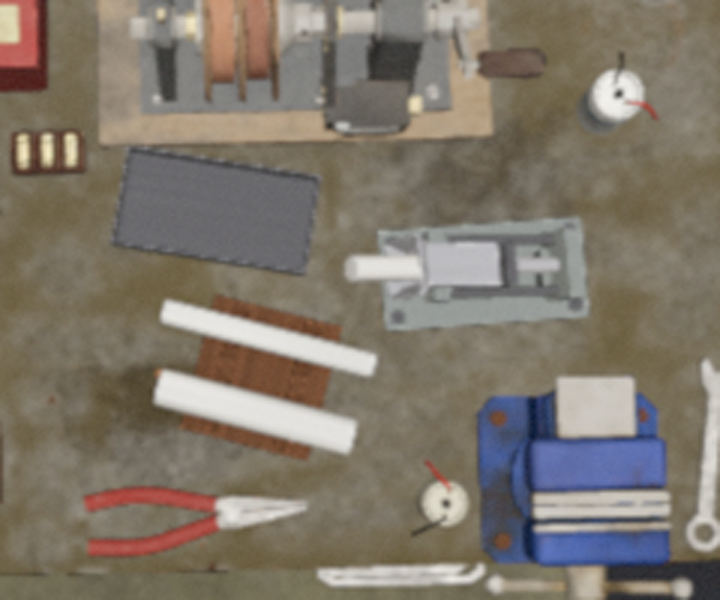

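View pics/scene0.png

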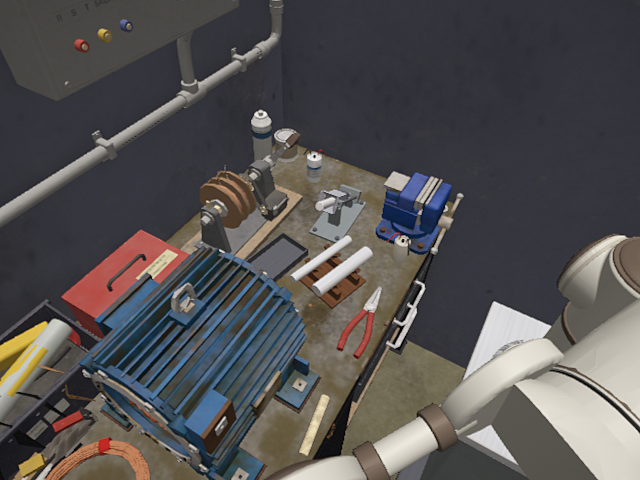

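View pics/scenec.png

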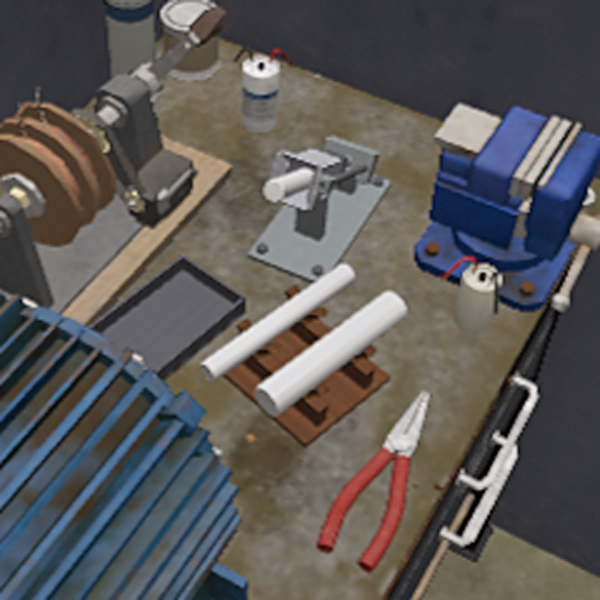

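View pics/top0.png

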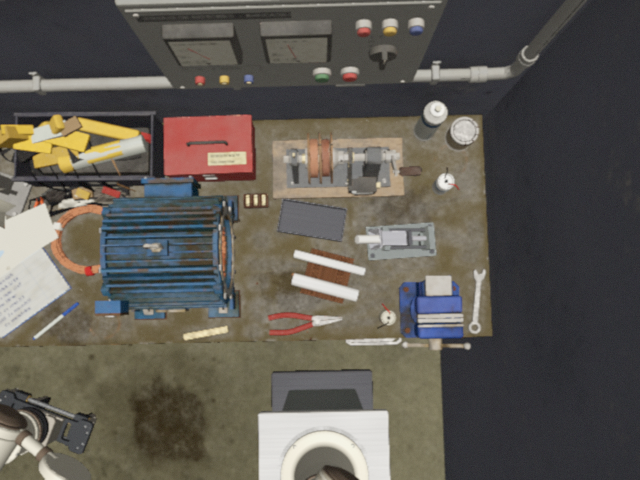

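Top view: the thin bar runs from about (293,253) to (365,272), the thick bar is below it, and the stub sticks out left of the mouth at (356–378,239). The tray is at (310,220) and the motor is on the left. Next I fit silhouettes to get poses.

```bash
cat > h.py <<'E'
import numpy as np, cv2
from scipy.optimize import minimize
from scipy.spatial.transform import Rotation as R
def proj(s,P):
    P=np.atleast_2d(P); W=s["world_to_cam"]; c=P@W[:3,:3].T+W[:3,3]
    return np.c_[s["fx"]*c[:,0]/c[:,2]+s["cx"], s["fy"]*c[:,1]/c[:,2]+s["cy"]]
def back(s,uv,z):
    W=s["world_to_cam"];Rm=W[:3,:3];o=-Rm.T@W[:3,3]
    d=Rm.T@np.array([(uv[0]-s["cx"])/s["fx"],(uv[1]-s["cy"])/s["fy"],1]); return o+d*(z-o[2])/d[2]
def cyl(r,a,b):
    t=np.linspace(0,2*np.pi,24); return np.array([[x,r*np.cos(q),r*np.sin(q)] for x in(a,b) for q in t])
def box(x0,x1,y0,y1,z0,z1): return np.array([[x,y,z] for x in(x0,x1) for y in(y0,y1) for z in(z0,z1)],float)
K=8
def hullmask(s,P):
    m=np.zeros((480*2,640*2),np.uint8); h=cv2.convexHull(((proj(s,P)+.5)*2*K*2).astype(np.float32)).astype(np.int32)
    cv2.fillConvexPoly(m,h,1,cv2.LINE_8,4); return m
def iou(s,P,mask):
    m=hullmask(s,P)>0; k=np.kron(mask,np.ones((2,2)))>0
    return (m&k).sum()/max(1,(m|k).sum())
def pose(P,x,y,z,yaw,pitch=0): return P@R.from_euler("ZY",[yaw,pitch]).as_matrix().T+[x,y,z]
def fit(items,model,z,p0,pitch=0,fixz=True):
    f=lambda p:-sum(iou(s,pose(model,p[0],p[1],z if len(p)<4 else p[3],p[2],pitch),m) for s,m in items)
    p0=np.array(p0,float); n=len(p0); S=np.vstack([p0]+[p0+np.eye(n)[i]*[.02,.02,.15,.01][i] for i in range(n)])
    r=minimize(f,p0,method="Nelder-Mead",options=dict(initial_simplex=S,xatol=1e-4,fatol=1e-4,maxfev=250)); return r.x,-r.fun/len(items)
E
python3 - <<'E'
from h import *
from rig import manip
S=[manip.snapshot("top"),manip.snapshot("scene")]
def masks(l): 
    o=[]
    for s in S:
        c=manip.cut_out(s,l); o.append((s,c[0]["pixels"],c[0]["conf"],c[0]["bbox"]) if c else None)
    return o
def run(l,model,z,yaw,pitch=0,views=(0,1)):
    M=masks(l); b=M[0][3]; c=back(S[0],((b[0]+b[2])/2,(b[1]+b[3])/2),z)
    for v in [(0,),(1,),(0,1)]:
        it=[M[i][:2] for i in v if M[i]]
        if it: p,q=fit(it,model,z,[c[0],c[1],yaw],pitch); print(l,v,np.round(p,4),round(q,3),[round(float(m[2]),2) if m else None for m in M])
run("long_bar_center",cyl(.01,-.0875,.0875),.054,-1.85)
run("thick_bar_center",cyl(.015,-.08,.08),.061,-1.85)
run("tray",box(-.082,.082,-.042,.042,0,.022),.0,-1.7)
run("feed_stand",box(-.085,.085,-.042,.042,0,.008),.0,-1.5)
run("rack",box(-.055,.055,-.058,.058,0,.008),.0,-1.85)
G=np.vstack([box(0,.07,-.0165,.0165,-.0165,.0165),box(-.011,-.0109,-.024,.024,-.024,.024)])
run("guide",G,.112,-1.5,np.pi/6)
run("stub_center",cyl(.01,-.057,-.011)-[0,0,.0025],.112,-1.5,np.pi/6)
for l,h in(("blue_motor",.33),("vice",.16),("pliers",.0),("cap_tall",.0),("cap_short",.0)):
    for d in manip.look_for(S[0],l)[:2]:
        b=d["bbox"]; print(l,round(d["conf"],2),[np.round(back(S[0],(b[i],b[j]),h)[:2],3).tolist() for i,j in((0,1),(2,3))])
for uv in((105,185),(235,318),(122,330)): print(back(S[0],uv,.33 if uv!=(122,330) else 0))
E
```

```text
long_bar_center (0,) [ 0.5701 -0.2035 -1.8098] 0.388 [0.67, 0.91]
long_bar_center (1,) [ 0.5688 -0.201  -1.85  ] 0.0 [0.67, 0.91]
long_bar_center (0, 1) [ 0.5701 -0.2035 -1.8098] 0.194 [0.67, 0.91]
thick_bar_center (0,) [ 0.4542 -0.0096 -1.8553] 0.873 [0.61, 0.97]
thick_bar_center (1,) [ 0.4576 -0.0147 -1.8596] 0.911 [0.61, 0.97]
thick_bar_center (0, 1) [ 0.4561 -0.0123 -1.8417] 0.853 [0.61, 0.97]
tray (0,) [ 0.6237  0.0175 -1.7541] 0.958 [0.96, 0.62]
tray (1,) [ 0.6236  0.0131 -1.7   ] 0.0 [0.96, 0.62]
tray (0, 1) [ 0.6237  0.0175 -1.7541] 0.479 [0.96, 0.62]
feed_stand (0,) [ 0.5665 -0.2028 -1.5305] 0.865 [0.94, 0.87]
feed_stand (1,) [ 0.5706 -0.2094 -1.5204] 0.793 [0.94, 0.87]
feed_stand (0, 1) [ 0.5688 -0.2063 -1.5299] 0.813 [0.94, 0.87]
rack (0,) [ 0.4837 -0.0163 -1.8403] 0.495 [0.92, 0.59]
rack (1,) [ 0.4844 -0.019  -1.8536] 0.586 [0.92, 0.59]
rack (0, 1) [ 0.4835 -0.0179 -1.8523] 0.538 [0.92, 0.59]
guide (0,) [ 0.5636 -0.1631 -1.6735] 0.541 [0.72, 0.61]
guide (1,) [ 0.5425 -0.1676 -1.5326] 0.58 [0.72, 0.61]
guide (0, 1) [ 0.5648 -0.1646 -1.7182] 0.542 [0.72, 0.61]
stub_center (0,) [ 0.5602 -0.1956 -1.4855] 0.15 [0.42, 0.69]
stub_center (1,) [ 0.5638 -0.141  -1.5366] 0.79 [0.42, 0.69]
stub_center (0, 1) [ 0.5613 -0.1408 -1.6086] 0.395 [0.42, 0.69]
blue_motor 0.43 [[0.555, -0.17], [0.526, -0.205]]
blue_motor 0.43 [[0.404, 0.103], [0.354, -0.037]]
pliers 0.74 [[0.398, 0.127], [0.327, -0.056]]
cap_tall 0.9 [[0.74, -0.299], [0.674, -0.342]]
[0.66147794 0.42287056 0.33      ]
[0.39298984 0.16765315 0.33      ]
[0.35892814 0.49795025 0.        ]
```

Run:
```python
from h import *
from rig import manip
S=[manip.snapshot("top"),manip.snapshot("scene")]
want={"long_bar_center":[(294,253,363,274),(291,235,348,280)],"stub_center":[(356,236,377,246),(315,197,333,208)],"guide":[(370,230,407,252),(320,184,356,214)],"tray":[(274,199,347,244),(245,231,308,286)]}
def pick(l,i):
    c=[d for d in manip.cut_out(S[i],l)]+([d for d in manip.cut_out(S[i],"thick_bar_center")] if l in("long_bar_center","stub_center") else [])
    c.sort(key=lambda d:np.abs(np.array(d["bbox"])-want[l][i]).sum()); return c[0] if c else None
G=np.vstack([box(0,.07,-.0165,.0165,-.0165,.0165),box(-.011,-.0109,-.024,.024,-.024,.024)])
for l,model,z,p0,pt in (("long_bar_center",cyl(.01,-.0875,.0875),.054,[.51,-.02,-1.84],0),("tray",box(-.082,.082,-.042,.042,0,.022),0,[.62,.0175,-1.75],0),
  ("guide",G,.112,[.565,-.143,-1.53],np.pi/6),("stub_center",cyl(.01,-.057,-.011)-[0,0,.0025],.112,[.565,-.143,-1.53],np.pi/6)):
    M=[pick(l,i) for i in(0,1)]; print(l,[np.round(m["bbox"]).tolist() if m else None for m in M])
    for v in [(0,),(1,),(0,1)]:
        it=[(S[i],M[i]["pixels"]) for i in v if M[i] is not None]
        if it: print(v,*[np.round(a,4) for a in fit(it,model,z,p0,pt)])
# overlay
o=[]
for i,(r,c) in enumerate([((210,270),(340,440)),((170,230),(300,380))]):
    a=S[i]["img"][r[0]:r[1],c[0]:c[1],::-1]; k=6
    a=cv2.resize(a,None,fx=k,fy=k,interpolation=cv2.INTER_CUBIC)
    for P,col in((cyl(.01,-.057,-.011)-[0,0,.0025],(0,0,255)),(box(0,.07,-.0165,.0165,-.0165,.0165),(0,255,0)),(box(-.011,-.0109,-.024,.024,-.024,.024),(255,0,0))):
        q=(proj(S[i],pose(P,.5645,-.143,.112,-1.525,np.pi/6))+.5-[c[0],r[0]])*k
        cv2.polylines(a,[cv2.convexHull(q.astype(np.float32)).astype(np.int32)],True,col,1)
    o.append(cv2.copyMakeBorder(a,0,0,0,600-a.shape[1],cv2.BORDER_CONSTANT))
cv2.imwrite("pics/ov.png",cv2.resize(np.vstack(o),(480,576)) if 0 else np.vstack(o)[:600])
print(np.vstack(o).shape)
```

```text
long_bar_center [[296.0, 251.0, 365.0, 277.0], [290.0, 236.0, 347.0, 282.0]]
(0,) [ 0.5136 -0.0217 -1.8429] 0.8899
(1,) [ 0.5175 -0.0242 -1.8412] 0.9103
(0, 1) [ 0.5146 -0.0244 -1.8418] 0.807
tray [[276.0, 198.0, 349.0, 240.0], [246.0, 235.0, 306.0, 284.0]]
(0,) [ 0.6243  0.0173 -1.7629] 0.9377
(1,) [ 0.621  -0.0327 -1.7229] 0.6758
(0, 1) [ 0.6252  0.0165 -1.7345] 0.7764
guide [[368.0, 227.0, 437.0, 250.0], [318.0, 183.0, 359.0, 214.0]]
(0,) [ 0.5613 -0.1647 -1.4245] 0.5337
(1,) [ 0.5635 -0.1696 -1.9399] 0.6389
(0, 1) [ 0.5641 -0.1657 -1.7581] 0.5548
stub_center [[356.0, 234.0, 377.0, 245.0], [314.0, 199.0, 335.0, 213.0]]
(0,) [ 0.5604 -0.1431 -1.5808] 0.8845
(1,) [ 0.5643 -0.1414 -1.5335] 0.7706
(0, 1) [ 0.5606 -0.1426 -1.5782] 0.796
(720, 600, 3)
```

View pics/ov.png

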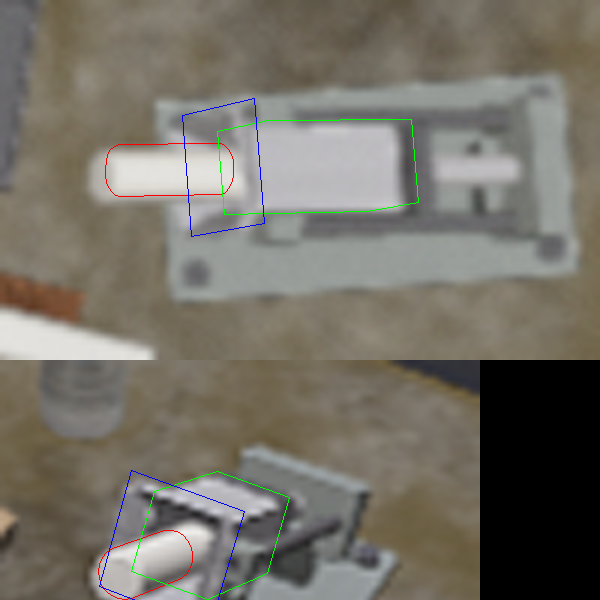

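```bash
cat >> h.py <<'E'
M=np.array([.5637,-.139,.112]); YAW=-1.53
Rg=R.from_euler("ZY",[YAW,np.pi/6]).as_matrix()
Rt=np.c_[-Rg[:,0],Rg[:,1],-Rg[:,2]]            # tool frame for stub / feed
def down(yaw): # tool straight down, closing across a bar of that yaw
    G=R.from_euler("Z",[yaw]).as_matrix()[0]; return np.c_[-G[:,0],G[:,1],-G[:,2]]
def cmd(st,pos,Rm,base=None):
    p0=st["ee_pos"]; r0=R.from_rotvec(st["tool_rot"])
    w=(R.from_matrix(Rm)*r0.inv()).as_rotvec()/np.pi
    return np.round(np.r_[w,(np.array(pos)-p0)/.5],3).tolist()
E
python3 - <<'E'
from h import *
from rig import manip
st=manip.state()
g=M+Rg@[-.038,0,-.0025-.013]; pre=g+Rg@[0,0,.07]
print("grasp",g,"pre",pre); print(cmd(st,[.5,.0,.43],Rt),cmd(st,pre,Rt),cmd(st,g,Rt))
E
```

```text
grasp [ 0.56204172 -0.09837487  0.11757661] pre [ 0.5634692  -0.13334574  0.17819838]
[0.143, 0.103, -0.361, 0.585, -1.073, 0.431] [0.143, 0.103, -0.361, 0.712, -1.339, -0.073] [0.143, 0.103, -0.361, 0.71, -1.269, -0.194]
```

Request:
{"name": "servo_tool", "arguments": {
  "commands": [
    [0,0,0,0,0,0.44,-1],
    [0,0,0,0,0,0.44,-1],
    [0,0,0,0,0,0.44,-1],
    [0,0,0,0,0,0.44,-1],
    [0,0,0,0,0,0.44,-0.1],
    [0.143,0.103,-0.361,0.5,-0.97,0.44,-0.1],
    [0.143,0.103,-0.361,0.5,-0.97,0.44,-0.1],
    [0.143,0.103,-0.361,0.5,-0.97,0.44,-0.1],
    [0.143,0.103,-0.361,0.5,-0.97,0.44,-0.1],
    [0.143,0.103,-0.361,0.5,-0.97,0.44,-0.1],
    [0.143,0.103,-0.361,0.5,-0.97,0.44,-0.1],
    [0.143,0.103,-0.361,0.5,-0.97,0.44,-0.1],
    [0.143,0.103,-0.361,0.5,-0.97,0.44,-0.1],
    [0.143,0.103,-0.361,0.5,-0.97,0.44,-0.1],
    [0.143,0.103,-0.361,0.5,-0.97,0.44,-0.1],
    [0.143,0.103,-0.361,0.5,-0.97,0.44,-0.1],
    [0.143,0.103,-0.361,0.5,-0.97,0.44,-0.1],
    [0.143,0.103,-0.361,0.5,-0.97,0.44,-0.1]
  ],
  "squeeze": 20
}}

```text
time: 4.95
ee_pos: [0.4575, 0.0507, 0.4343]
tool_rot: [-1.885, -1.958, -0.503]
force: [-0.5, 0.6, 0.6]
width: 0.547
finger_force: 0.0
```

Run:
```python
from h import *
from rig import manip
st=manip.state()
g=M+Rg@[-.038,0,-.0025-.013]; pre=g+Rg@[0,0,.07]
print(st["time"],st["ee_pos"],st["joint_positions"],st["width"])
print(cmd(st,pre,Rt),cmd(st,g,Rt))
```

```text
4.95 [0.45751691 0.05073489 0.43433253] [-0.48712867 -0.15105951  1.56525624  0.48698018  1.96630224 -0.38919488] 0.5465825750855615
[-0.0, -0.001, 0.001, 0.212, -0.368, -0.512] [-0.0, -0.001, 0.001, 0.209, -0.298, -0.634]
```

Request:
{"name": "servo_tool", "arguments": {
  "commands": [
    [0,0,0,0.212,-0.368,-0.512,-0.1],
    [0,0,0,0.212,-0.368,-0.512,-0.1],
    [0,0,0,0.212,-0.368,-0.512,-0.1],
    [0,0,0,0.212,-0.368,-0.512,-0.1],
    [0,0,0,0.212,-0.368,-0.512,-0.1],
    [0,0,0,0.212,-0.368,-0.512,-0.1],
    [0,0,0,0.212,-0.368,-0.512,-0.1],
    [0,0,0,0.212,-0.368,-0.512,-0.1],
    [0,0,0,0.212,-0.368,-0.512,-0.1]
  ]
}}

```text
time: 5.85
ee_pos: [0.5634, -0.1312, 0.1797]
tool_rot: [-1.882, -1.962, -0.503]
force: [-0.1, -0.3, 0.2]
width: 0.547
finger_force: 0.0
```

Run:
```python
from h import *
from rig import manip
st=manip.state(); print(st["ee_pos"],st["force"])
g=M+Rg@[-.038,0,-.0025-.013]; print(cmd(st,g,Rt))
s=manip.snapshot("scene"); k=6;r=(140,240);c=(270,370)
a=cv2.resize(s["img"][r[0]:r[1],c[0]:c[1],::-1],None,fx=k,fy=k,interpolation=cv2.INTER_CUBIC)
for p,col in((st["ee_pos"],(0,0,255)),(g,(0,255,0)),(M,(255,0,0)),(M+Rg@[-.057,0,-.0025],(255,0,255))):
    q=(proj(s,p)[0]+.5-[c[0],r[0]])*k; cv2.circle(a,tuple(int(v) for v in q),4,col,-1)
cv2.imwrite("pics/pre.png",a)
```

```text
[ 0.56339458 -0.13116891  0.17971165] [-0.05710274 -0.25111529  0.17200412]
[-0.0, -0.0, -0.0, -0.003, 0.066, -0.124]
```

View pics/pre.png

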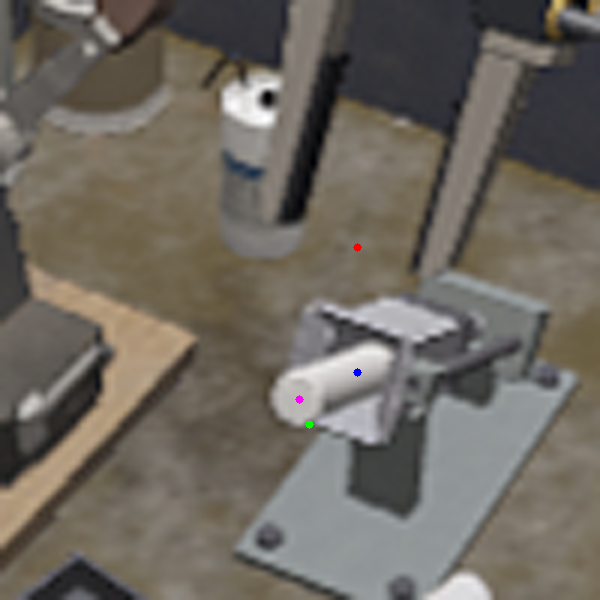

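The fingers straddle the stub: the tips are at about (285,220) and (440,270). The predicted stub end (299,400) lies on the real end face at (294,402). Descending and gripping.

Request:
{"name": "servo_tool", "arguments": {
  "commands": [
    [0,0,0,-0.001,0.022,-0.04,-0.1],
    [0,0,0,-0.002,0.044,-0.083,-0.1],
    [0,0,0,-0.003,0.066,-0.124,-0.1],
    [0,0,0,-0.003,0.066,-0.124,-0.1],
    [0,0,0,-0.003,0.066,-0.124,1],
    [0,0,0,-0.003,0.066,-0.124,1],
    [0,0,0,-0.003,0.066,-0.124,1],
    [0,0,0,-0.003,0.066,-0.124,1],
    [0,0,0,-0.003,0.066,-0.124,1],
    [0,0,0,-0.003,0.066,-0.124,1],
    [0,0,0,-0.003,0.066,-0.124,1]
  ],
  "squeeze": 40
}}

```text
time: 7.0
ee_pos: [0.5623, -0.1, 0.1171]
tool_rot: [-1.884, -1.961, -0.504]
force: [1.3, -0.1, 3.5]
width: 0.207
finger_force: 40.0
```

Request:
{"name": "servo_tool", "arguments": {
  "commands": [
    [0,0,0,-0.001,0.017,0.01,1],
    [0,0,0,-0.003,0.06,0.035,1],
    [0,0,0,-0.005,0.12,0.07,1],
    [0,0,0,-0.007,0.173,0.1,1],
    [0,0,0,-0.008,0.208,0.12,1],
    [0,0,0,-0.008,0.208,0.12,1]
  ],
  "squeeze": 55
}}

```text
time: 7.6
ee_pos: [0.5577, 0.0065, 0.1777]
tool_rot: [-1.881, -1.964, -0.503]
force: [0.6, -0.7, -2.2]
width: 0.2
finger_force: 55.0
```

Run:
```python
from h import *
from rig import manip
st=manip.state()
s=manip.snapshot("scene"); cv2.imwrite("pics/pull.png",cv2.resize(s["img"][130:330,230:430,::-1],(600,600),interpolation=cv2.INTER_CUBIC))
# tray: grip point ~47 mm toward +y of stub centre; stub ctr placed at tray ctr
T=np.array([.6243,.0173]); ty=-1.755; d=np.array([np.cos(ty),np.sin(ty)])
n=np.array([np.cos(ty+np.pi/2),np.sin(ty+np.pi/2)])
tcp=T-d*.0485-n*.006
print(st["ee_pos"],st["width"],st["force"],tcp, cmd(st,[*tcp,.15],down(ty)),cmd(st,[*tcp,.012],down(ty)))
```

```text
[0.55770325 0.00648574 0.17774748] 0.1999695838763343 [ 0.62116704 -0.68930935 -2.22119388] [0.62728495 0.06607848] [-0.167, 0.012, -0.071, 0.139, 0.119, -0.055] [-0.167, 0.012, -0.071, 0.139, 0.119, -0.331]
```

View pics/pull.png

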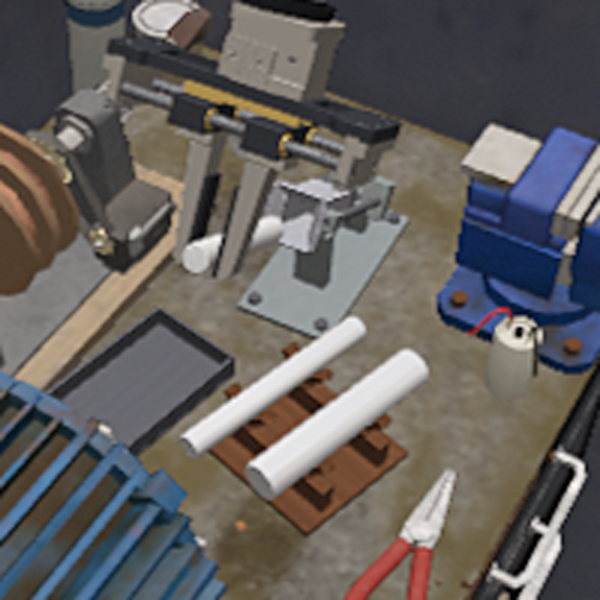

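The stub hangs from the fingers clear of the lips, at about (190–280,245). Before lowering into the tray I check the machine behind it for clearance.

Run:
```python
from h import *
from rig import manip
S=[manip.snapshot("top"),manip.snapshot("scene")]
def ray(s,uv):
    a=back(s,uv,0);b=back(s,uv,.3); return a,(b-a)/np.linalg.norm(b-a)
def tri(u,v):
    a,d=ray(S[0],u);b,e=ray(S[1],v); A=np.c_[d,-e]; t=np.linalg.lstsq(A,b-a,rcond=None)[0]
    return np.round((a+t[0]*d+b+t[1]*e)/2,3),np.round(np.linalg.norm(a+t[0]*d-b-t[1]*e),3)
print("post top",tri((291,157),(210,218)),"coil near top",tri((312,140),(207,190)),"block",tri((365,190),(272,215)))
for h in(0,.03,.1): print(h,back(S[0],(292,183),h),back(S[0],(318,178),h))
a=S[0]["img"][120:230,250:400,::-1]; cv2.imwrite("pics/m.png",cv2.resize(a,(750,550),interpolation=cv2.INTER_CUBIC))
```

```text
post top (array([0.755, 0.059, 0.124]), np.float64(0.006)) coil near top (array([0.791, 0.012, 0.153]), np.float64(0.004)) block (array([ 0.701, -0.114,  0.017]), np.float64(0.017))
0 [0.72003509 0.06488427 0.        ] [ 0.73118077 -0.00147136  0.        ]
0.03 [0.71420157 0.06364428 0.03      ] [ 0.72512274 -0.00137473  0.03      ]
0.1 [0.70059002 0.06075096 0.1       ] [ 0.71098734 -0.00114926  0.1       ]
```

View pics/m.png

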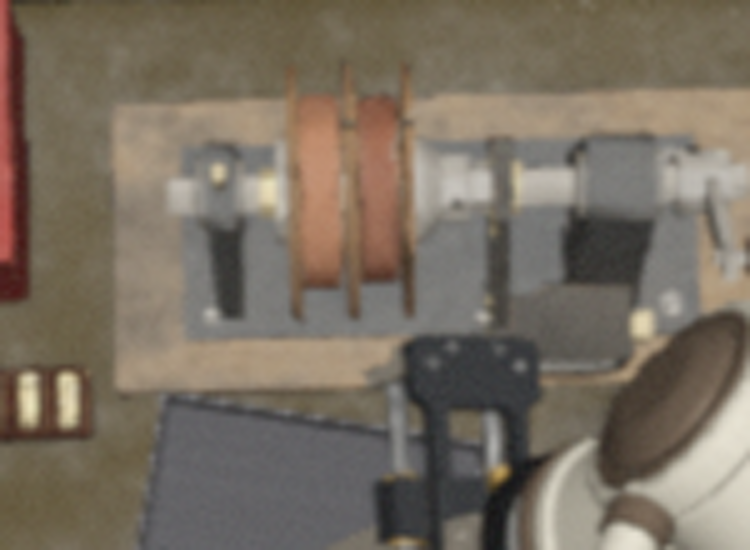

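Run:
```python
from h import *
from rig import manip
st=manip.state()
for z in(.2,.04,.007): print(cmd(st,[.628,.069,z],down(-1.535)))
```

```text
[-0.166, -0.007, -0.001, 0.141, 0.13, 0.049]
[-0.166, -0.007, -0.001, 0.141, 0.13, -0.271]
[-0.166, -0.007, -0.001, 0.141, 0.13, -0.337]
```

Request:
{"name": "servo_tool", "arguments": {
  "commands": [
    [-0.166,-0.007,-0.001,0.07,0.065,0.049,1],
    [-0.166,-0.007,-0.001,0.141,0.13,0.049,1],
    [-0.166,-0.007,-0.001,0.141,0.13,0.049,1],
    [-0.166,-0.007,-0.001,0.141,0.13,0.049,1],
    [-0.166,-0.007,-0.001,0.141,0.13,-0.03,1],
    [-0.166,-0.007,-0.001,0.141,0.13,-0.11,1],
    [-0.166,-0.007,-0.001,0.141,0.13,-0.19,1],
    [-0.166,-0.007,-0.001,0.141,0.13,-0.24,1],
    [-0.166,-0.007,-0.001,0.141,0.13,-0.24,1]
  ]
}}

```text
time: 8.65
ee_pos: [0.6238, 0.0686, 0.0504]
tool_rot: [-2.175, -2.253, 0.009]
force: [0.8, 0.1, -1.2]
width: 0.204
finger_force: 55.0
```

Run:
```python
from h import *
from rig import manip
st=manip.state()
s=manip.snapshot("scene"); cv2.imwrite("pics/tray1.png",cv2.resize(s["img"][160:310,220:370,::-1],(600,600),interpolation=cv2.INTER_CUBIC))
print(st["ee_pos"],st["force"],cmd(st,[.628,.069,.007],down(-1.535)))
```

```text
[0.62383955 0.06863032 0.05044599] [ 0.78644724  0.11455364 -1.17219032] [-0.001, -0.004, 0.0, 0.008, 0.001, -0.087]
```

View pics/tray1.png

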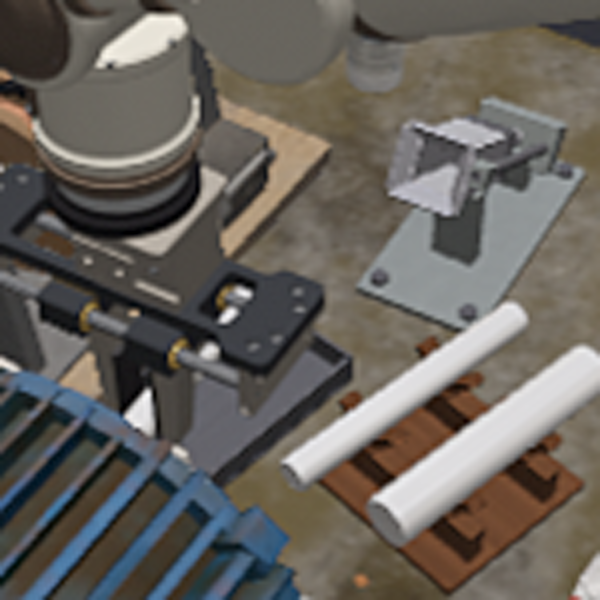

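The stub is level in the fingers over the tray (bright piece at (215,350)), and the rack is untouched. Lowering it.

Request:
{"name": "servo_tool", "arguments": {
  "commands": [
    [0,0,0,0.004,0,-0.03,1],
    [0,0,0,0.004,0,-0.06,1],
    [0,0,0,0.004,0,-0.08,1],
    [0,0,0,0.004,0,-0.08,1],
    [0,0,0,0.004,0,-0.08,1]
  ]
}}

```text
time: 9.2
ee_pos: [0.6302, 0.0694, 0.0165]
tool_rot: [-2.179, -2.261, -0.002]
force: [0.1, -0.1, -1.2]
width: 0.202
finger_force: 55.0
```

Request:
{"name": "servo_tool", "arguments": {
  "commands": [
    [0,0,0,-0.002,0,-0.018,1],
    [0,0,0,-0.002,0,-0.018,1],
    [0,0,0,-0.002,0,-0.018,1]
  ]
}}

```text
time: 9.5
ee_pos: [0.6291, 0.0694, 0.0074]
tool_rot: [-2.179, -2.261, -0.002]
force: [0.0, 0.8, -0.5]
width: 0.202
finger_force: 55.0
```

Request:
{"name": "servo_tool", "arguments": {
  "commands": [
    [0,0,0,0,0,0,0.45],
    [0,0,0,0,0,0,0.42],
    [0,0,0,0,0,0,0.42],
    [0,0,0,0,0,0,0.42],
    [0,0,0,0,0,0.04,0.42],
    [0,0,0,0,0,0.1,0.42],
    [0,0,0,0,0,0.2,0.3],
    [0,0,0,0,0,0.3,0.2],
    [0,0,0,0,0,0.34,0.2],
    [0,0,0,-0.15,0.02,0.34,0.2],
    [0,0,0,-0.2,0.03,0.34,0.2],
    [0,0,0,-0.2,0.03,0.34,0.2]
  ]
}}

```text
time: 10.7
ee_pos: [0.5216, 0.0859, 0.1742]
tool_rot: [-2.172, -2.257, 0.007]
force: [0.4, -0.3, 0.1]
width: 0.399
finger_force: 0.0
```

Run:
```python
from h import *
from rig import manip
st=manip.state()
s=manip.snapshot("scene"); t=manip.snapshot("top")
a=[cv2.resize(x,(400,600),interpolation=cv2.INTER_CUBIC) for x in(s["img"][180:330,240:340,::-1],t["img"][180:330,260:360,::-1])]
cv2.imwrite("pics/tray2.png",np.hstack(a))
B=np.array([.515,-.0225]); y=-1.842; d=np.array([np.cos(y),np.sin(y)]); g=B-d*.051
for c in manip.cut_out(s,"long_bar_center")[:2]: print(c["bbox"],c["conf"],fit([(s,c["pixels"])],cyl(.01,-.0875,.0875),.054,[.515,-.0225,y]))
print(st["ee_pos"],st["width"],g,cmd(st,[*g,.11],down(y)),cmd(st,[*g,.037],down(y)))
```

```text
[291.7, 234.3, 349.4, 286.1] 0.58 (array([ 0.51765394, -0.02486499, -1.83566103]), np.float64(0.9173161640121993))
[0.5215652  0.08585567 0.17419047] 0.39949292414489873 [0.52866246 0.02663591] [-0.001, -0.003, -0.099, 0.014, -0.118, -0.128] [-0.001, -0.003, -0.099, 0.014, -0.118, -0.274]
```

View pics/tray2.png

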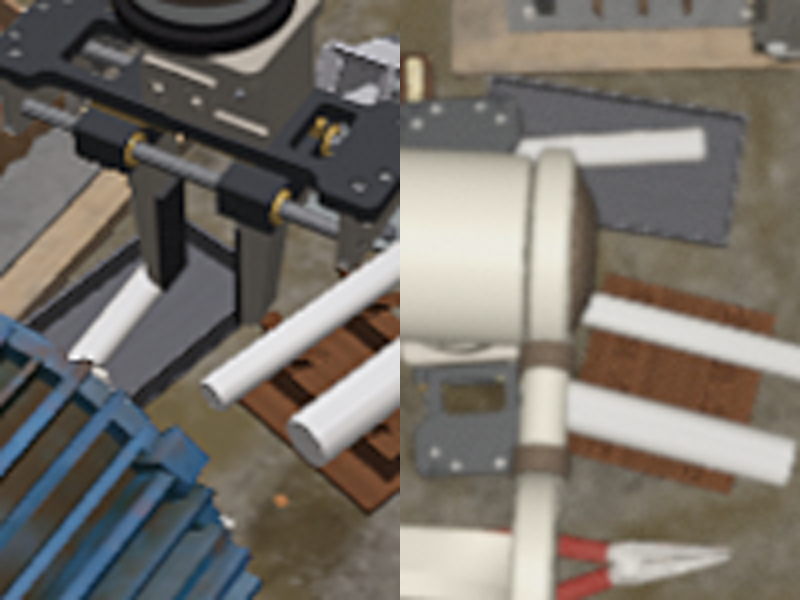

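The stub lies flat in the tray (top view, (520–705,148)). Next, the thin bar.

Request:
{"name": "servo_tool", "arguments": {
  "commands": [
    [-0.001,-0.003,-0.099,0.014,-0.118,-0.03,0.2],
    [-0.001,-0.003,-0.099,0.014,-0.118,-0.1,0.2],
    [-0.001,-0.003,-0.099,0.014,-0.118,-0.128,0.2],
    [-0.001,-0.003,-0.099,0.014,-0.118,-0.128,0.2],
    [-0.001,-0.003,-0.099,0.014,-0.118,-0.128,0.2]
  ]
}}

```text
time: 11.35
ee_pos: [0.5373, 0.0259, 0.1145]
tool_rot: [2.494, 1.896, 0.01]
force: [0.2, 0.6, 0.0]
width: 0.4
finger_force: 0.0
```

Run:
```python
from h import *
from rig import manip
st=manip.state()
y=-1.842; print(st["ee_pos"],st["width"],cmd(st,[.5293,.0266,.037],down(y)))
```

```text
[0.53732494 0.02585726 0.11446702] 0.4001255984003497 [0.001, 0.003, -0.0, -0.016, 0.001, -0.155]
```

Request:
{"name": "servo_tool", "arguments": {
  "commands": [
    [0,0.002,0,-0.016,0.001,-0.02,0.2],
    [0,0.002,0,-0.016,0.001,-0.06,0.2],
    [0,0.002,0,-0.016,0.001,-0.06,0.2],
    [0,0.002,0,-0.016,0.001,-0.06,0.2]
  ]
}}

```text
time: 11.75
ee_pos: [0.5282, 0.0262, 0.0841]
tool_rot: [2.5, 1.896, 0.001]
force: [0.6, 0.2, 0.6]
width: 0.401
finger_force: 0.0
```

Request:
{"name": "servo_tool", "arguments": {
  "commands": [
    [0,0,0,0.002,0.001,-0.03,0.2],
    [0,0,0,0.002,0.001,-0.065,0.2],
    [0,0,0,0.002,0.001,-0.094,0.2],
    [0,0,0,0.002,0.001,-0.094,0.2],
    [0,0,0,0.002,0.001,-0.094,1],
    [0,0,0,0.002,0.001,-0.094,1],
    [0,0,0,0.002,0.001,-0.094,1],
    [0,0,0,0.002,0.001,-0.094,1],
    [0,0,0,0.002,0.001,-0.094,1],
    [0,0,0,0.002,0.001,-0.094,1]
  ],
  "squeeze": 40
}}

```text
time: 12.75
ee_pos: [0.5293, 0.0266, 0.0371]
tool_rot: [2.501, 1.894, 0.002]
force: [-4.5, 3.4, 5.6]
width: 0.209
finger_force: 40.0
```

Request:
{"name": "servo_tool", "arguments": {
  "commands": [
    [0,0,0,0,0,0.02,1],
    [0,0,0,0,0,0.1,1],
    [0,0,0,0,0,0.2,1],
    [0,0,0,0,0,0.3,1],
    [0,0,0,0,0,0.36,1],
    [0,0,0,0,0,0.36,1]
  ],
  "squeeze": 58
}}

```text
time: 13.35
ee_pos: [0.533, 0.0254, 0.2232]
tool_rot: [2.493, 1.888, 0.014]
force: [0.5, 0.5, -0.7]
width: 0.199
finger_force: 58.0
```

Run:
```python
from h import *
from rig import manip
st=manip.state()
print(st["ee_pos"],st["width"],st["force"],st["wrist_torque"])
for gx in(-.1735,): print(cmd(st,M+Rg@[gx,0,-.017],Rt), M+Rg@[gx,0,-.017])
```

```text
[0.53304467 0.02541462 0.22318132] 0.1990173521739589 [ 0.53696926  0.46467603 -0.70831056] [ 0.02318927  0.04956831 -0.01756193]
[0.167, -0.014, 0.099, 0.048, -0.012, -0.078] [0.55722516 0.01962331 0.18402757]
```

Request:
{"name": "servo_tool", "arguments": {
  "commands": [
    [0.167,-0.014,0.099,0.048,0.02,0,1],
    [0.167,-0.014,0.099,0.048,0.02,0,1],
    [0.167,-0.014,0.099,0.048,0.02,0,1],
    [0.167,-0.014,0.099,0.048,0.02,0,1],
    [0.167,-0.014,0.099,0.048,-0.012,-0.078,1],
    [0.167,-0.014,0.099,0.048,-0.012,-0.078,1],
    [0.167,-0.014,0.099,0.048,-0.012,-0.078,1],
    [0.167,-0.014,0.099,0.048,-0.012,-0.078,1]
  ]
}}

```text
time: 14.15
ee_pos: [0.5538, 0.0209, 0.1788]
tool_rot: [-1.877, -1.962, -0.489]
force: [0.0, 0.3, 0.1]
width: 0.203
finger_force: 58.0
```

Run:
```python
from h import *
from rig import manip
st=manip.state(); print(st["ee_pos"],st["width"],st["wrist_torque"])
S=[manip.snapshot("top"),manip.snapshot("scene")]
Rm=R.from_rotvec(st["tool_rot"]).as_matrix(); ax=-Rm[:,0]; C=st["ee_pos"]-.017*Rm[:,2]
print("axis",ax,"cmd tip",C+ax*.138, "guide-frame tip",Rg.T@(C+ax*.138-M), "guide-frame axis",Rg.T@ax)
print("next",cmd(st,M+Rg@[-.1735,0,-.017],Rt))
for i,s in enumerate(S):
    for l in("long_bar_center","stub_center"):
        for c in manip.cut_out(s,l)[:3]:
            m=c["pixels"]; u=np.argwhere(m)[:,::-1].astype(float); mu=u.mean(0); w=np.linalg.svd(u-mu,full_matrices=False)[2][0]; t=(u-mu)@w
            print(i,l,np.round(c["conf"],2),np.round(c["bbox"]),"ends",np.round(mu+w*t.min(),1),np.round(mu+w*t.max(),1))
    print("pred ends",np.round(proj(s,[C-ax*.0365,C,C+ax*.138]),1).tolist(),"mouth",np.round(proj(s,[M,M+Rg@[-.011,0,0]]),1).tolist())
    for d in manip.cut_out(s,"guide")[:1]: print("guide",np.round(d["bbox"]))
```

```text
[0.55377511 0.02092687 0.17877192] 0.20276972056893716 [-0.32880361  0.04420067 -0.0698241 ]
axis [ 0.03551507 -0.86647463 -0.49795622] cmd tip [ 0.5592329  -0.10709553  0.12479527] guide-frame tip [-0.03416251 -0.00316216 -0.00494903] guide-frame axis [9.99997208e-01 1.46346411e-04 2.35834363e-03]
next [0.001, -0.003, -0.002, 0.007, -0.003, 0.011]
0 long_bar_center 0.45 [300. 240. 329. 244.] ends [328.  239.2] [297.9 240.9]
0 stub_center 0.58 [280. 212. 335. 224.] ends [335.  215.1] [281.9 218.6]
pred ends [[298.8, 240.3], [313.4, 240.2], [365.5, 239.6]] mouth [[378.7, 237.9], [374.9, 237.9]]
guide [370. 241. 436. 251.]
1 long_bar_center 0.78 [285. 201. 323. 223.] ends [327. 205.] [285.9 219.6]
1 long_bar_center 0.71 [316. 244. 371. 296.] ends [369.2 249.9] [313.7 291.6]
1 stub_center 0.84 [256. 243. 286. 271.] ends [282.8 242.7] [259.7 270.4]
pred ends [[290.0, 219.6], [298.1, 216.4], [324.2, 206.2]] mouth [[329.1, 201.6], [327.4, 202.2]]
guide [320. 190. 357. 216.]
```

Request:
{"name": "servo_tool", "arguments": {
  "commands": [
    [0,-0.002,-0.001,0.007,-0.003,0.011,1],
    [0,-0.002,-0.001,0.007,-0.003,0.011,1],
    [0,-0.002,-0.001,0.007,-0.003,0.011,1]
  ]
}}

```text
time: 14.85
ee_pos: [0.557, 0.0186, 0.1834]
tool_rot: [-1.882, -1.962, -0.496]
force: [-0.6, 0.2, -1.0]
width: 0.203
finger_force: 58.0
```

```bash
cat > chk.py <<'E'
from h import *
from rig import manip
import sys
st=manip.state(); Rm=R.from_rotvec(st["tool_rot"]).as_matrix(); ax=-Rm[:,0]; C=st["ee_pos"]-.017*Rm[:,2]
print(st["time"],"tip in guide",np.round(Rg.T@(C+ax*.138-M),4),"axis",np.round(Rg.T@ax,4),"force guide",np.round(Rg.T@st["force"],1),st["width"])
for gx in map(float,sys.argv[1:]): print(gx,cmd(st,M+Rg@[gx-.138,0,-.017],Rt))
E
python3 chk.py -.012 .03
```

```text
14.85 tip in guide [-0.0344 -0.0002  0.0003] axis [ 1.0e+00 -6.0e-04  2.2e-03] force guide [ 0.3 -0.5 -1. ] 0.20323407933089999
-0.012 [0.001, -0.002, -0.001, 0.002, -0.039, -0.022]
0.03 [0.001, -0.002, -0.001, 0.005, -0.111, -0.064]
```

Request:
{"name": "servo_tool", "arguments": {
  "commands": [
    [0,-0.001,0,0.001,-0.015,-0.009,1],
    [0,-0.001,0,0.002,-0.03,-0.017,1],
    [0,-0.001,0,0.002,-0.042,-0.024,1],
    [0,-0.001,0,0.003,-0.052,-0.03,1],
    [0,-0.001,0,0.003,-0.062,-0.036,1],
    [0,-0.001,0,0.003,-0.062,-0.036,1]
  ]
}}

```text
time: 15.45
ee_pos: [0.5581, -0.0128, 0.1645]
tool_rot: [-1.882, -1.962, -0.499]
force: [0.5, -0.7, -1.9]
width: 0.2
finger_force: 58.0
```

```bash
python3 chk.py .03 .07
```

```text
15.45 tip in guide [ 0.0024 -0.0004 -0.0005] axis [ 1.0e+00 -4.0e-04  1.7e-03] force guide [ 1.6  0.5 -1.3] 0.19991967336252986
0.03 [0.001, -0.001, -0.001, 0.003, -0.048, -0.026]
0.07 [0.001, -0.001, -0.001, 0.006, -0.118, -0.066]
```

No contact so far. Feeding on.

Request:
{"name": "servo_tool", "arguments": {
  "commands": [
    [0,0,0,0.001,-0.012,-0.007,1],
    [0,0,0,0.002,-0.024,-0.013,1],
    [0,0,0,0.003,-0.036,-0.02,1],
    [0,0,0,0.003,-0.048,-0.026,1],
    [0,0,0,0.003,-0.048,-0.026,1]
  ]
}}

```text
time: 15.95
ee_pos: [0.5596, -0.0369, 0.1515]
tool_rot: [-1.882, -1.962, -0.499]
force: [0.6, 0.4, -1.3]
width: 0.2
finger_force: 58.0
```

```bash
python3 chk.py .07 .09
```

```text
15.95 tip in guide [0.0298 0.0001 0.0004] axis [ 1.0e+00 -5.0e-04  1.8e-03] force guide [ 0.3  0.6 -1.3] 0.20011652359847693
0.07 [0.001, -0.001, -0.001, 0.003, -0.069, -0.04]
0.09 [0.001, -0.001, -0.001, 0.004, -0.104, -0.06]
```

Request:
{"name": "servo_tool", "arguments": {
  "commands": [
    [0,0,0,0.001,-0.014,-0.008,1],
    [0,0,0,0.001,-0.028,-0.016,1],
    [0,0,0,0.002,-0.042,-0.024,1],
    [0,0,0,0.002,-0.056,-0.032,1],
    [0,0,0,0.003,-0.069,-0.04,1],
    [0,0,0,0.003,-0.08,-0.046,1],
    [0,0,0,0.004,-0.092,-0.053,1],
    [0,0,0,0.004,-0.104,-0.06,1]
  ]
}}

```text
time: 16.75
ee_pos: [0.5618, -0.0879, 0.1221]
tool_rot: [-1.88, -1.963, -0.5]
force: [0.1, 3.4, 1.4]
width: 0.205
finger_force: 58.0
```

```bash
python3 chk.py .09 .104 .108
```

```text
16.75 tip in guide [0.0886 0.0004 0.0002] axis [1.0e+00 1.2e-03 5.0e-04] force guide [-3.7  0.2 -0.5] 0.2049689332825531
0.09 [0.0, -0.001, -0.001, -0.0, -0.002, -0.002]
0.104 [0.0, -0.001, -0.001, 0.001, -0.026, -0.016]
0.108 [0.0, -0.001, -0.001, 0.001, -0.033, -0.02]
```

Request:
{"name": "servo_tool", "arguments": {
  "commands": [
    [0,0,0,0,-0.007,-0.004,1],
    [0,0,0,0.001,-0.014,-0.008,1],
    [0,0,0,0.001,-0.021,-0.012,1],
    [0,0,0,0.001,-0.026,-0.016,1],
    [0,0,0,0.001,-0.026,-0.016,1]
  ]
}}

```text
time: 17.25
ee_pos: [0.5623, -0.1015, 0.1138]
tool_rot: [-1.882, -1.963, -0.499]
force: [0.4, 1.5, 0.6]
width: 0.206
finger_force: 58.0
```

Request:
{"name": "servo_tool", "arguments": {
  "commands": [
    [0,0,0,0,-0.003,-0.002,1],
    [0,0,0,0,-0.005,-0.003,1],
    [0,0,0,0,-0.005,-0.003,1]
  ]
}}

```text
time: 17.55
ee_pos: [0.5622, -0.1015, 0.1136]
tool_rot: [-1.877, -1.961, -0.503]
force: [-0.6, 8.8, 4.7]
width: 0.203
finger_force: 58.0
```

```bash
python3 chk.py .108 .110 .112
```

```text
17.55 tip in guide [ 0.1047  0.0003 -0.0008] axis [ 1.      0.0017 -0.0028] force guide [-10.   -0.3  -0.3] 0.20250463304635882
0.108 [-0.001, -0.001, -0.001, 0.0, -0.006, -0.003]
0.11 [-0.001, -0.001, -0.001, 0.0, -0.01, -0.005]
0.112 [-0.001, -0.001, -0.001, 0.001, -0.013, -0.007]
```

Request:
{"name": "servo_tool", "arguments": {
  "commands": [
    [0,0,0,0,-0.004,-0.002,1],
    [0,0,0,0,-0.004,-0.002,1],
    [0,0,0,0,-0.004,-0.002,1]
  ]
}}

```text
time: 17.85
ee_pos: [0.5621, -0.1015, 0.1134]
tool_rot: [-1.874, -1.96, -0.505]
force: [-1.3, 14.9, 9.2]
width: 0.206
finger_force: 58.0
```

```bash
python3 chk.py .108
```

```text
17.85 tip in guide [ 0.1049  0.0004 -0.0015] axis [ 1.      0.0027 -0.0068] force guide [-17.6  -0.7   0.4] 0.2064838602321402
0.108 [-0.002, -0.001, -0.002, 0.0, -0.006, -0.002]
```

Request:
{"name": "servo_tool", "arguments": {
  "commands": [
    [0,0,0,0,-0.004,-0.002,1],
    [0,0,0,0,-0.004,-0.002,1],
    [0,0,0,0,-0.004,-0.002,1]
  ]
}}

```text
time: 18.15
ee_pos: [0.5621, -0.1015, 0.1132]
tool_rot: [-1.87, -1.958, -0.509]
force: [-2.2, 19.6, 12.1]
width: 0.199
finger_force: 58.0
```

```bash
python3 chk.py .108
python3 - <<'E'
from h import *
from rig import manip
for n in("top","scene"):
    s=manip.snapshot(n)
    for l in("stop","long_bar_center","guide"):
        print(n,l,[(np.round(d["bbox"]),round(d["conf"],2)) for d in manip.look_for(s,l)[:3]])
    for x in(.078,.100,.104,.108): print(x,np.round(proj(s,M+np.array([[x,y,z] for y in(-.017,.017) for z in(-.017,.017)])@Rg.T),0).tolist())
E
```

```text
18.15 tip in guide [ 0.105   0.0005 -0.0022] axis [ 0.9999  0.0036 -0.0111] force guide [-23.1  -1.4   0.6] 0.19935643260717822
0.108 [-0.003, -0.001, -0.002, 0.0, -0.006, -0.002]
top stop []
top long_bar_center [(array([354., 239., 377., 245.]), 0.65)]
top guide []
0.078 [[401.0, 245.0], [410.0, 244.0], [400.0, 232.0], [409.0, 230.0]]
0.1 [[409.0, 245.0], [418.0, 244.0], [408.0, 232.0], [416.0, 230.0]]
0.104 [[410.0, 245.0], [419.0, 244.0], [409.0, 232.0], [418.0, 230.0]]
0.108 [[411.0, 245.0], [420.0, 244.0], [410.0, 232.0], [419.0, 230.0]]
scene stop [(array([246., 235., 309., 284.]), 0.16)]
scene long_bar_center [(array([314., 195., 347., 209.]), 0.47)]
scene guide [(array([324., 186., 355., 212.]), 0.81), (array([313., 248., 372., 297.]), 0.52)]
0.078 [[345.0, 206.0], [349.0, 193.0], [333.0, 201.0], [336.0, 189.0]]
0.1 [[348.0, 205.0], [352.0, 192.0], [336.0, 200.0], [339.0, 188.0]]
0.104 [[348.0, 205.0], [352.0, 192.0], [336.0, 200.0], [340.0, 187.0]]
0.108 [[349.0, 204.0], [353.0, 192.0], [337.0, 200.0], [340.0, 187.0]]
```

Request:
{"name": "servo_tool", "arguments": {
  "commands": [
    [0,0,0,0,0.007,0.004,1],
    [0,0,0,0,0.007,0.004,1],
    [0,0,0,0,0.007,0.004,0.4],
    [0,0,0,0,0.007,0.004,0.2],
    [0,0,0,0,0.007,0.004,0],
    [0,0,0,0,0.007,0.004,-0.1],
    [0,0,0,0,0.007,0.004,-0.1]
  ]
}}

```text
time: 19.25
ee_pos: [0.5623, -0.1046, 0.1125]
tool_rot: [-1.883, -1.963, -0.499]
force: [-0.2, 0.9, 0.3]
width: 0.546
finger_force: 0.0
```

Request:
{"name": "servo_tool", "arguments": {
  "commands": [
    [0,0,0,0.001,-0.02,0.035,-0.1],
    [0,0,0,0.002,-0.05,0.087,-0.1],
    [0,0,0,0.004,-0.08,0.14,-0.1],
    [0,0,0,0.005,-0.11,0.19,-0.1],
    [0,0,0,0,-0.11,0.28,-0.1],
    [0,0,0,-0.1,-0.05,0.36,-0.1],
    [0,0,0,-0.2,0.1,0.4,-0.1],
    [0,0,0,-0.3,0.2,0.4,-0.1],
    [0,0,0,-0.35,0.3,0.4,-0.1],
    [0,0,0,-0.35,0.3,0.4,-0.1],
    [0,0,0,-0.35,0.3,0.4,-0.1]
  ]
}}

```text
time: 20.35
ee_pos: [0.3857, 0.0476, 0.3128]
tool_rot: [-1.881, -1.965, -0.499]
force: [-0.1, 0.7, 0.9]
width: 0.545
finger_force: 0.0
```

Run:
```python
from h import *
from rig import manip
print(manip.state()["time"],manip.state()["force"])
for n in("top","scene"):
    s=manip.snapshot(n)
    for l in("stop","long_bar_center","stub_center","thick_bar_center","guide","pliers","cap_short","cap_tall"):
        print(n,l,[(np.round(d["bbox"]).tolist(),round(d["conf"],2)) for d in manip.look_for(s,l)[:3]])
    print("bar pred visible",[np.round([q.min(0),q.max(0)],1).tolist() for q in [proj(s,pose(cyl(.01,a,-.011)-[0,0,.0025],*M,YAW,np.pi/6)) for a in(-.057,-.067,-.075)]])
```

```text
20.35 [-0.09805236  0.70933561  0.89829851]
top stop []
top long_bar_center [([354.0, 238.0, 414.0, 246.0], 0.87)]
top stub_center [([279.0, 211.0, 334.0, 225.0], 0.69)]
top thick_bar_center [([293.0, 274.0, 355.0, 298.0], 0.92), ([432.0, 173.0, 452.0, 197.0], 0.45)]
top guide [([367.0, 227.0, 443.0, 250.0], 0.88)]
top pliers [([265.0, 312.0, 311.0, 336.0], 0.97)]
top cap_short [([301.0, 249.0, 355.0, 292.0], 0.65), ([276.0, 199.0, 350.0, 241.0], 0.33)]
top cap_tall [([436.0, 173.0, 454.0, 194.0], 0.64)]
bar pred visible [[[355.3, 233.8], [376.8, 242.6]], [[351.7, 233.8], [376.8, 242.6]], [[348.7, 233.8], [376.8, 242.7]]]
scene stop [([339.0, 189.0, 355.0, 198.0], 0.62)]
scene long_bar_center [([311.0, 195.0, 347.0, 212.0], 0.66)]
scene stub_center [([256.0, 245.0, 285.0, 270.0], 0.82)]
scene thick_bar_center [([308.0, 247.0, 372.0, 297.0], 0.73)]
scene guide [([316.0, 183.0, 351.0, 212.0], 0.86)]
scene pliers [([337.0, 285.0, 379.0, 359.0], 0.56)]
scene cap_short [([393.0, 237.0, 408.0, 264.0], 0.96)]
scene cap_tall [([303.0, 151.0, 322.0, 182.0], 0.88), ([311.0, 246.0, 370.0, 296.0], 0.38)]
bar pred visible [[[315.2, 199.0], [331.1, 210.6]], [[313.4, 199.0], [331.1, 211.3]], [[312.0, 199.0], [331.1, 211.9]]]
```

Run:
```python
from h import *
from rig import manip
a=cv2.imread("pics/top0.png"); s=manip.snapshot("top"); b=s["img"][:,:,::-1]
for im in(a,b):
    p=im[237:243,345:380].mean((0,2)); print(np.round(p).astype(int).tolist())
    h=(p[:3].mean()+p[16:20].mean())/2; i=np.argmax(p>h); print("edge",345+i-(p[i]-h)/(p[i]-p[i-1]))
    print("lower",np.round(im[237:243,400:440].mean((0,2))).astype(int).tolist())
print(proj(s,M+np.array([[-.057,0,0],[-.067,0,0]])@Rg.T))
```

```text
[119, 117, 115, 110, 105, 103, 101, 102, 105, 121, 156, 173, 180, 190, 209, 216, 216, 216, 216, 216, 216, 215, 216, 215, 215, 214, 215, 214, 215, 215, 215, 216, 215, 214, 207]
edge 355.6013440860215
lower [188, 188, 188, 188, 189, 182, 144, 93, 81, 99, 104, 111, 138, 163, 170, 170, 170, 168, 160, 149, 154, 167, 169, 164, 158, 151, 135, 120, 124, 143, 154, 156, 156, 158, 153, 130, 115, 116, 117, 117]
[116, 116, 112, 107, 103, 110, 141, 166, 176, 186, 204, 215, 218, 218, 218, 218, 219, 218, 219, 219, 219, 219, 220, 219, 220, 219, 220, 220, 219, 220, 220, 219, 220, 219, 211]
edge 352.0923112338858
lower [185, 185, 185, 185, 185, 186, 195, 208, 213, 213, 214, 213, 214, 213, 214, 206, 162, 100, 80, 96, 103, 114, 139, 155, 154, 148, 133, 118, 121, 140, 149, 152, 152, 155, 159, 154, 150, 150, 149, 148]
[[358.35933574 238.06613873]
 [354.69954676 238.09727271]]
```

```bash
python3 -c "
from rig import manip
print(manip.sign_off())"
```

```text
the job is handed in; nothing more can be done
None
```

The job is handed in at about 20 s of the 50 s allowed: the stub lies flat in the tray, and the long thin bar is in the tube with the stop pushed home (10 px shift in the top view, matching 30 mm). The thick bar stayed in the rack, and in the last pictures it, the capacitors and the pliers looked undisturbed.

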